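Drop test on the wide-weight tester

TASK

Two drop-weight testers stand on the bench, each with a heat sink bonded under its ram. On the one with the wide weight, pull the ram up by its knob, past the sprung pawl, to the top notch and let go so that it hangs there by itself; then press down the release pad at the front of that tester's pawl so that the ram drops all the way back onto its heat sink, and take the hand off so that the pawl springs home. Leave the ram of the other tester, the one with the narrow weight, where it is.

Things in the scene. Friction and masses are not known exactly. Their poses are not given: they have to be found in the camera images.
- heavy_knob (a point): Centre of the upright black knob (cylinder 24 mm across, 48 mm tall, free all round) on top of the ram of the tester with the wide weight (steel disc 76 mm across, its top 28 mm below this point). 213 mm above the bench with the ram down. The ram slides straight up; lifting takes 5 to 15 N. The tester is bolted down; an aluminium column stands behind the ram. Site x runs from pad to column, z up.
- heavy_pad (a point): Top centre of the same tester's release pad: flat black rubber, 32 x 36 mm, on the pawl's tail at the tester's front, 115 mm from the ram's axis along its minus x, 88 mm above the bench. Hinges down against a spring (3 to 6 N): the pawl lets go about 12 mm down, a stop comes at 25 mm; freed, it springs back. As the ram rises the pawl clicks over the teeth by itself.
- heavy_ram (a joint): Height of the wide-weight ram in m: 0 = down, its foot on the heat sink (start); the pawl holds it at notches 0.020, 0.040 and 0.060 (top); the stop is at 0.076. Let go between notches it sinks to the notch below.
- light_knob (a point): Centre of the black knob on the ram of the other tester, whose weight is narrow (disc 36 mm across); otherwise that tester is the same. Its ram is not to be raised.

How it is judged:
By the outcome, as a careful person would: the job done as asked, in the order asked, and still so for the second after the job is handed in, with the robot touching nothing.
It also fails if it takes over 42 s, if anything falls off the work surface, if the arm or the gripper's body presses on something with over 40 N, if the wrist force passes 120 N, or if a joint passes its speed limit or range.

ROBOT

A 6-joint arm with a two-finger parallel gripper is mounted at the origin on a cart in front of the work surface, level with it; the furniture and walls round the work are solid. World frame = base frame: x ahead of the robot, y to its left, z up, the work surface at z = 0. Lengths are in mm, angles in rad, forces in N, time in s.
With the tool pointing down it reaches from about 350 to 875 mm from the base axis. Payload 4.2 kg.
Tool frame: the origin (TCP) lies on the mounting face of the last link; the fingertips stand 173 mm ahead of it and the grasp point (between the pads) lies grip_point_offset ahead of it (grip_point_offset is the distance from the TCP to the grasp point, in mm); z points along the fingers, y is the line along which they close (so a half turn about z gives the same grasp; the last joint's range is limited). The gripper opens to 85 mm and grips with 20 to 120 N. Pads are 22 mm wide; open, the fingers measure 114 mm over their backs; the gripper's body (76 mm by 85 mm) begins 54 mm behind the grasp point. The pads swing forward as they close: fully open they stand 13 mm farther back than shut.
Start: joints at [-1.004, 0.385, 0.008, 0, -1.194, -0.259], TCP at [189.368, -595.6, 404.712] pointing down, gripper open.
Joint ranges: [-3.14, 3.14], [-1.21, 2.06], [-1.07, 1.41], [-3.16, 2.05], [-2.99, -0.16], [-3.1, 3.1]. Speed limits (rad/s): [2.79, 2.79, 3.14, 3.14, 3.14, 3.14].

INTERFACE

Orientations are given as a unit quaternion [x, y, z, w].
In Python, from bench import read_state, get_image, job_done, recognise, place_of, grip_point_offset gives the robot as it stands. The module is installed in compiled form; this text tells all that it offers.
- The arm moves only by the tool carry_out, never from a script. Its arguments are lists of equal length, an entry for each row: "slide": the shift along the tool's x, y, z in m, a list of three; "roll": the turn about the tool's z in degrees; "claw": the finger opening in m, from 0 to 0.0854. A call has 1 to 8 rows; each row is the pose to reach, as a shift and turn from the pose commanded when the call began, along the tool's axes at that moment; what a row does not reach only later rows make up. A row lasts 1/8 s, in which the tool goes at most 62.5 mm and 10.7 degrees, less where a joint would pass 70% of its speed; a pose out of reach is approached as far as the arm can. A call with a gripper value outside its range is refused whole. The fingers move at their own pace and stop on an object; the grip force is fixed at half the most. Time passes only in rows, so rows that repeat a pose let the fingers close. It gives the time, the measured TCP pose, the force, the opening and the grip force at its end, in the units of the state.
- read_state(): the state, without advancing time (a new reading comes with each control period).
- get_image(name): name is "scene" or "top"; returns a dict with "img" (400x640x3 uint8, red, green, blue), "z_map" (400x640 float32, mm along the optical axis (not along the pixel's ray), 0 where there is no reading), "mtx" (3x3 intrinsics, pixels), "world_from_camera" (4x4, takes a point from camera to world coordinates). Camera axes: x right, y up, looking along -z (the intrinsics and any distortion apply to the point x, -y, -z); pixel columns grow to the right and rows downward; lengths in mm; the calibration is good to about 2 mm. A picture is of the moment at which its call begins.
- job_done(): hands the job in; it is judged then, once.
Trained networks look in a picture, given as the dict that the camera call returned (one of the last four; its "shot" number tells which), for a name from the list of things; names that differ only in an ending like _2 or _b are one class to them, and where a whole thing is asked for, a point or a joint stands for the part that bears it (a point fixed in the world has none). Each returns a list of dicts, best first, with "conf" (0 to 1); they miss things now and then, are a little off and sometimes report something else, mostly with a low value. They report only what shows in the picture. A call takes as long as a camera call.
- recognise(picture, thing): "at" ([column, row] in pixels, amid what is visible of it).
- place_of(picture, thing): "at" ([column, row] in pixels: a listed point, or the origin of a listed thing).
The state is a dict: "clock": time; "joints": joint angles; "joint_vel": joint speeds; "joint_efforts": joint torques, N m; "position": TCP position; "ee_rot": TCP orientation; "contact_force": force on the tool from outside, world axes, zero at the start; "wrist_torque": the same for the moment, N m; "gripper_width": finger opening in mm; "grasp_force": force on a finger pad.
Only numpy, scipy, OpenCV 4.12 (cv2) and the standard library are available. Lean on these libraries where they do the work, as an engineer would, in place of code of your own. Each camera call takes 0.05 s, during which the arm holds its last target. There are 200 camera calls.

## Working session

There is one attempt and no reset: what is moved stays moved. The work goes in short steps, Python scripts to look and compute and a tool call to move; the robot and the scene stay as the last step left them, time stands still between calls to the robot, and variables do not carry over. Pictures are saved under pics/ and viewed, at most 10 in all, crops included, and the job is handed in when it is done.

Besides the shell and the picture viewer there is one more tool, called after "Request:" by a JSON object that holds its "fn" and its "kwargs", one argument or row to a line. carry_out: Moves the arm, as the interface text tells. Its arguments: {"type":"object","properties":{"slide":{"type":"array"},"roll":{"type":"array"},"claw":{"type":"array"}},"required":["slide","roll","claw"]}

```bash
mkdir -p pics
cat > h.py <<'E'
import numpy as np, cv2
from bench import *
def w(p,uv,z=None,r=2):
    u,v=uv
    if z is None:
        a=p["z_map"][int(v)-r:int(v)+r+1,int(u)-r:int(u)+r+1]; z=np.median(a[a>0])
    K=p["mtx"]; c=np.array([(u-K[0,2])/K[0,0]*z,-(v-K[1,2])/K[1,1]*z,-z,1])
    return (p["world_from_camera"]@c)[:3]
def ray_at(p,uv,zw):
    a=w(p,uv,500.);b=w(p,uv,1000.); return a+(b-a)*(zw-a[2])/(b[2]-a[2])
E
python3 - <<'E'
from h import *
s=read_state();print(s["position"],s["ee_rot"],s["gripper_width"],grip_point_offset,s["clock"])
H=dict(heavy_knob=213,light_knob=213,heavy_pad=88)
for c in("scene","top"):
    p=get_image(c);cv2.imwrite(f"pics/{c}0.png",p["img"][:,:,::-1])
    for n in H:
        for d in place_of(p,n)[:3]: print(c,n,d["conf"],d["at"],ray_at(p,d["at"],H[n]).round(),w(p,d["at"]).round())
E
```

```text
[ 189.29534743 -595.43846507  403.61011141] [-1.53171603e-01  9.88199015e-01  1.05986853e-03 -2.07919594e-04] 85.28475601288058 154.70000000000002 0.0
scene heavy_knob 0.87 [352.1, 139.5] [583. -83. 213.] [568. -68. 227.]
scene light_knob 0.87 [242.0, 183.5] [602. 201. 213.] [592. 206. 222.]
scene heavy_pad 0.7 [383.8, 209.6] [457. -77.  88.] [458. -78.  87.]
top light_knob 0.57 [245.7, 173.7] [604. 210. 213.] [598. 206. 236.]
top heavy_pad 0.9 [359.0, 248.2] [459. -73.  88.] [458. -73.  89.]
```

View pics/scene0.png

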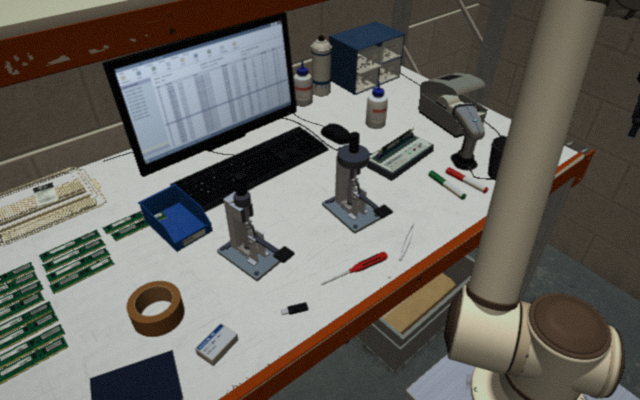

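View pics/top0.png

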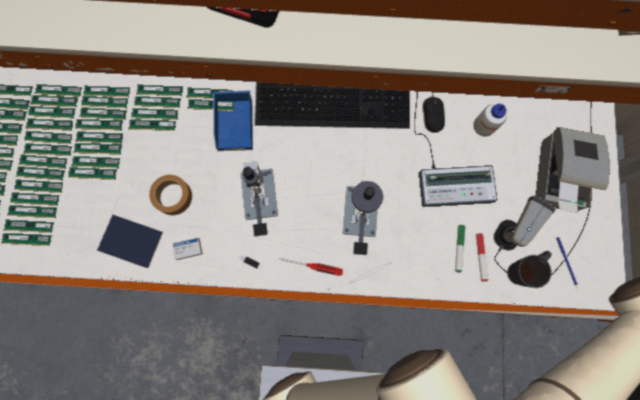

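The scene picture shows the wide-weight tester with its knob at about (353,139) and pad at (384,210). In the top view its knob is at (368,192) and its pad at (360,248). The narrow one is to the left (knob at 242,185 in the scene picture). Next I'll measure from the depth.

Run:
```python
from h import *
from scipy.spatial.transform import Rotation as R
for c in("scene","top"):
    p=get_image(c)
    K=p["mtx"];v,u=np.mgrid[:400,:640];z=p["z_map"]
    P=np.stack([(u-K[0,2])/K[0,0]*z,-(v-K[1,2])/K[1,1]*z,-z,z*0+1],-1)@p["world_from_camera"].T
    P=P[...,:3][(z>0)]
    for n,lo,hi,cx,cy in(("top",228,245,575,-80),("side",196,228,575,-80),("disc",175,192,575,-80),("pad",80,95,458,-75),("ltop",228,245,600,205)):
        m=(P[:,2]>lo)&(P[:,2]<hi)&(np.hypot(P[:,0]-cx,P[:,1]-cy)<(60 if n!="pad" else 30))
        q=P[m]
        if len(q): print(c,n,len(q),q.mean(0).round(1),q.min(0).round(),q.max(0).round())
s=read_state();T=R.from_quat(s["ee_rot"]).as_matrix();print(T.round(3))
```

```text
scene top 70 [568.5 -75.  234.7] [560. -87. 228.] [581. -65. 240.]
scene side 121 [565.8 -72.6 211.9] [556. -87. 196.] [579. -64. 228.]
scene disc 495 [563.9 -71.4 183.8] [ 532. -117.  175.] [610. -39. 192.]
scene pad 180 [457.6 -73.2  86.9] [441. -93.  80.] [488. -56.  92.]
scene ltop 98 [599.8 206.3 234.5] [588. 194. 228.] [614. 217. 239.]
top top 84 [573.2 -78.6 236.9] [562. -90. 228.] [584. -67. 244.]
top side 35 [565.9 -75.9 212.4] [562. -89. 197.] [575. -67. 228.]
top disc 658 [571.5 -77.7 185.7] [ 537. -115.  175.] [611. -41. 192.]
top pad 192 [461.2 -75.   88.1] [444. -94.  80.] [486. -58.  95.]
top ltop 86 [604.1 203.7 237.3] [593. 193. 230.] [617. 216. 242.]
[[-0.953 -0.303 -0.   ]
 [-0.303  0.953  0.   ]
 [-0.     0.    -1.   ]]
```

Request:
{"fn": "carry_out", "kwargs": {
  "slide": [
    [-0.04, 0.03, -0.03],
    [-0.085, 0.062, -0.04],
    [-0.13, 0.094, -0.04],
    [-0.175, 0.127, -0.04],
    [-0.22, 0.16, -0.04],
    [-0.265, 0.192, -0.04],
    [-0.31, 0.225, -0.04],
    [-0.355, 0.258, -0.04]
  ],
  "roll": [2, 4, 6, 8, 10, 12, 15, 17.6],
  "claw": [0.0854, 0.0854, 0.0854, 0.0854, 0.0854, 0.0854, 0.0854, 0.0854]
}}

```text
clock: 1.5
position: [450.2, -240.5, 445.1]
ee_rot: [0.0, 1.0, -0.0, 0.0]
contact_force: [-0.0, -0.0, -0.2]
gripper_width: 85.2
grasp_force: 0.0
```

Request:
{"fn": "carry_out", "kwargs": {
  "slide": [
    [-0.03, 0.041, 0],
    [-0.061, 0.082, 0],
    [-0.091, 0.123, 0],
    [-0.122, 0.164, 0],
    [-0.122, 0.164, 0],
    [-0.122, 0.164, 0]
  ],
  "roll": [0, 0, 0, 0, 0, 0],
  "claw": [0.0854, 0.0854, 0.0854, 0.0854, 0.0854, 0.0854]
}}

```text
clock: 2.25
position: [571.3, -78.0, 444.6]
ee_rot: [-0.001, 1.0, -0.0, -0.0]
contact_force: [-0.8, -0.4, -1.9]
gripper_width: 85.1
grasp_force: 0.0
```

Run:
```python
from h import *
print(read_state()["position"])
p=get_image("scene");a=p["img"][60:260,250:510,::-1];cv2.imwrite("pics/s1.png",cv2.resize(a,None,fx=3,fy=3))
for c in [p]:
    for d in place_of(c,"heavy_knob")[:2]: print(d,ray_at(c,d["at"],213))
```

```text
[571.28079356 -78.04568016 444.55780916]
{'at': [352.3, 141.2], 'conf': 0.93} [577.83999843 -78.68889079 213.        ]
```

View pics/s1.png

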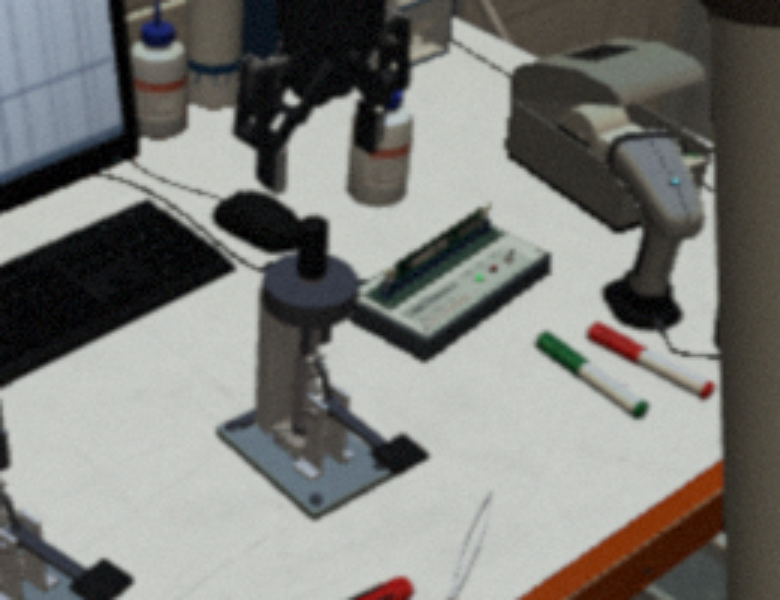

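The picture shows the open fingers straddling the line above the knob (crop 313,245), with the disc and column clear. I'll descend and close.

Request:
{"fn": "carry_out", "kwargs": {
  "slide": [
    [-0.001, 0, 0.025],
    [-0.001, 0, 0.05],
    [-0.001, 0, 0.075],
    [-0.001, 0, 0.075],
    [-0.001, 0, 0.075],
    [-0.001, 0, 0.075],
    [-0.001, 0, 0.075],
    [-0.001, 0, 0.075]
  ],
  "roll": [0, 0, 0, 0, 0, 0, 0, 0],
  "claw": [0.0854, 0.0854, 0.0854, 0.0854, 0.01, 0.01, 0.01, 0.01]
}}

```text
clock: 3.35
position: [572.5, -78.4, 370.7]
ee_rot: [-0.0, 1.0, -0.0, 0.001]
contact_force: [-0.4, -2.0, 3.2]
gripper_width: 22.8
grasp_force: 58.5
```

Request:
{"fn": "carry_out", "kwargs": {
  "slide": [
    [0, 0, 0],
    [0, 0, 0],
    [0, 0, 0],
    [0, 0, 0]
  ],
  "roll": [0, 0, 0, 0],
  "claw": [0.01, 0.01, 0.01, 0.01]
}}

```text
clock: 3.85
position: [572.5, -78.4, 370.7]
ee_rot: [-0.0, 1.0, -0.0, 0.001]
contact_force: [-1.3, -3.2, 6.4]
gripper_width: 22.5
grasp_force: 58.6
```

Request:
{"fn": "carry_out", "kwargs": {
  "slide": [
    [0, 0, -0.01],
    [0, 0, -0.02],
    [0, 0, -0.03],
    [0, 0, -0.04],
    [0, 0, -0.05],
    [0, 0, -0.06],
    [0, 0, -0.067],
    [0, 0, -0.067]
  ],
  "roll": [0, 0, 0, 0, 0, 0, 0, 0],
  "claw": [0.01, 0.01, 0.01, 0.01, 0.01, 0.01, 0.01, 0.01]
}}

```text
clock: 4.85
position: [572.7, -78.5, 435.4]
ee_rot: [-0.0, 1.0, -0.0, -0.0]
contact_force: [2.5, -5.2, -5.3]
gripper_width: 22.8
grasp_force: 60.7
```

Run:
```python
from h import *
p=get_image("scene");a=p["img"][60:260,250:510,::-1];cv2.imwrite("pics/s2.png",cv2.resize(a,None,fx=3,fy=3))
s=read_state();print(s["position"],s["contact_force"])
for c in [p,get_image("top")]:
    for d in place_of(c,"heavy_pad")[:2]: print(d,ray_at(c,d["at"],88),w(c,d["at"]))
```

```text
[572.73650439 -78.48177012 435.30787581] [ 2.63261648 -4.52953167 -4.80662458]
{'at': [384.9, 210.1], 'conf': 0.64} [454.08045903 -78.13145371  88.        ] [453.8697898  -77.88727897  88.28728285]
{'at': [361.0, 248.4], 'conf': 0.76} [458.39802172 -78.2709348   88.        ] [458.29170182 -78.18830896  88.96162755]
```

View pics/s2.png

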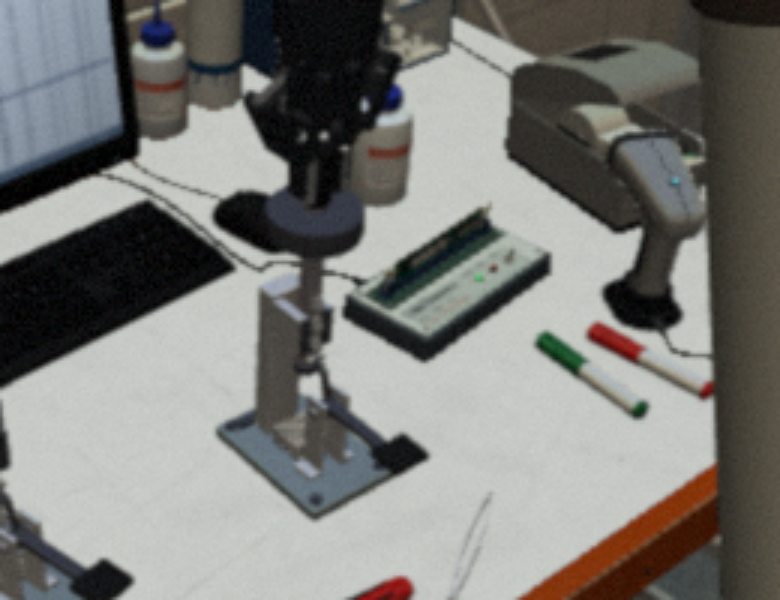

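The picture shows the weight raised (disc at crop 315,220), well clear of the column. I'll add a little margin, then let go and back off upwards.

Request:
{"fn": "carry_out", "kwargs": {
  "slide": [
    [0, 0, -0.004],
    [0, 0, -0.004],
    [0, 0, -0.004],
    [0, 0, -0.004],
    [0, 0, -0.004],
    [0, 0, -0.004],
    [0, 0, -0.004],
    [0, 0, -0.004]
  ],
  "roll": [0, 0, 0, 0, 0, 0, 0, 0],
  "claw": [0.01, 0.01, 0.0854, 0.0854, 0.0854, 0.0854, 0.0854, 0.0854]
}}

```text
clock: 6.05
position: [572.4, -78.1, 440.8]
ee_rot: [-0.0, 1.0, 0.0, 0.0]
contact_force: [-0.4, 0.2, 0.2]
gripper_width: 85.2
grasp_force: 0.0
```

Request:
{"fn": "carry_out", "kwargs": {
  "slide": [
    [0, 0, 0],
    [0, 0, -0.02],
    [0, 0, -0.045],
    [0, 0, -0.07],
    [0, 0, -0.07],
    [0, 0, -0.07]
  ],
  "roll": [0, 0, 0, 0, 0, 0],
  "claw": [0.0854, 0.0854, 0.0854, 0.0854, 0.0854, 0.0854]
}}

```text
clock: 6.8
position: [572.2, -78.1, 509.8]
ee_rot: [-0.0, 1.0, 0.0, -0.001]
contact_force: [0.1, -0.0, -0.5]
gripper_width: 85.1
grasp_force: 0.0
```

```bash
cat > k.py <<'E'
from h import *
import sys
p=get_image("scene");a=p["img"][60:260,250:510,::-1];cv2.imwrite(f"pics/{sys.argv[1]}.png",cv2.resize(a,None,fx=3,fy=3))
K=p["mtx"];v,u=np.mgrid[:400,:640];z=p["z_map"]
P=(np.stack([(u-K[0,2])/K[0,0]*z,-(v-K[1,2])/K[1,1]*z,-z,z*0+1],-1)@p["world_from_camera"].T)[z>0][:,:3]
for cx,cy in((572,-78),(602,204)):
    q=P[(np.hypot(P[:,0]-cx,P[:,1]-cy)<45)&(P[:,2]>150)&(P[:,2]<320)]
    print(np.histogram(q[:,2],np.arange(150,321,5))[0])
for d in place_of(p,"heavy_pad")[:1]: print(d,w(p,d["at"]))
s=read_state();print(s["position"],s["contact_force"],s["clock"])
E
python3 k.py s3
```

```text
[ 60  99  48  15  13  14  12  18  13  17   4   0   0   0  11  58  65  59
 275 164  15  24  21  18  21  20  19  23  32  35   0   0   0   0]
[55 80 33 28 27 34 79 36 13 23 25 25 19 23 23 26 35 49  0  0  0  0  0  0
  0  0  0  0  0  0  0  0  0  0]
{'at': [383.2, 208.0], 'conf': 0.68} [461.10971679 -79.39788295  88.86445304]
[572.33970772 -78.0834164  509.34622685] [ 0.39938511  0.30371411 -0.0005234 ] 6.9
```

View pics/s3.png

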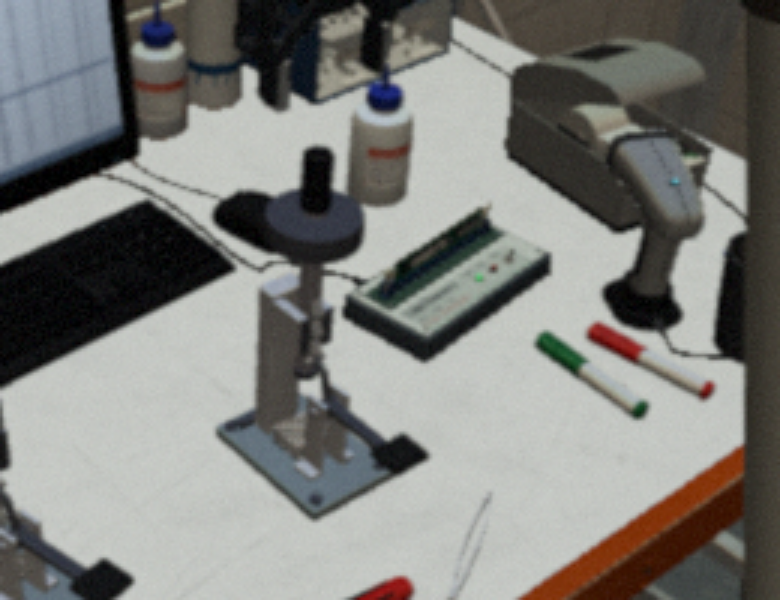

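The ram hangs by itself at the top notch: the knob top is at about 298 mm, 60 mm up. Next I'll move over the pad with the fingers closed.

Request:
{"fn": "carry_out", "kwargs": {
  "slide": [
    [0.04, 0, 0],
    [0.08, 0.001, 0],
    [0.116, 0.001, 0],
    [0.116, 0.001, 0.04],
    [0.116, 0.001, 0.09],
    [0.116, 0.001, 0.14],
    [0.116, 0.001, 0.19],
    [0.116, 0.001, 0.215]
  ],
  "roll": [0, 0, 0, 0, 0, 0, 0, 0],
  "claw": [0, 0, 0, 0, 0, 0, 0, 0]
}}

```text
clock: 7.9
position: [455.1, -77.4, 292.5]
ee_rot: [-0.0, 1.0, -0.0, -0.003]
contact_force: [0.1, 0.5, 0.7]
gripper_width: -0.1
grasp_force: 0.0
```

Request:
{"fn": "carry_out", "kwargs": {
  "slide": [
    [0, 0, 0],
    [0, 0, 0]
  ],
  "roll": [0, 0],
  "claw": [0, 0]
}}

```text
clock: 8.15
position: [456.9, -77.1, 296.6]
ee_rot: [-0.001, 1.0, -0.0, 0.001]
contact_force: [0.4, 0.0, -0.9]
gripper_width: -0.1
grasp_force: 0.0
```

```bash
python3 k.py s4
```

```text
[ 52 104  44  21  12  14  17  12  16  11   7   0   0   0  12  46  46  45
 102  50   0   0   0   0   0   0   0   0   0   0   0   0   0   0]
[64 75 32 24 34 33 72 41 16 22 23 24 20 22 24 22 35 53  0  0  0  0  0  0
  0  0  0  0  0  0  0  0  0  0]
{'at': [385.6, 208.0], 'conf': 0.92} [458.44448954 -84.71801625  87.78327876]
[456.92448331 -77.0928373  297.0508555 ] [ 0.63098481  0.21336285 -0.47623972] 8.25
```

View pics/s4.png

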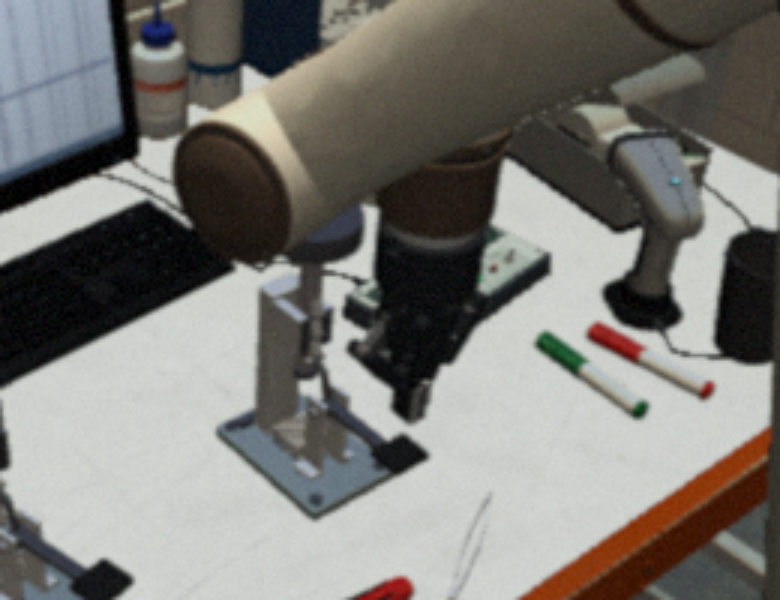

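The picture shows the closed fingertips (crop 410,410) right above the pad (400,452), with the ram still up. Now I'll press.

Request:
{"fn": "carry_out", "kwargs": {
  "slide": [
    [0, 0, 0.015],
    [0, 0, 0.03],
    [0, 0, 0.038],
    [0, 0, 0.044],
    [0, 0, 0.05],
    [0, 0, 0.055],
    [0, 0, 0.055],
    [0, 0, 0.055]
  ],
  "roll": [0, 0, 0, 0, 0, 0, 0, 0],
  "claw": [0, 0, 0, 0, 0, 0, 0, 0]
}}

```text
clock: 9.25
position: [456.4, -77.2, 240.8]
ee_rot: [-0.0, 1.0, -0.0, -0.0]
contact_force: [-2.5, 0.2, 2.4]
gripper_width: 0.5
grasp_force: 1.9
```

```bash
python3 k.py s5
```

```text
[ 0  0  3 36 29 32 45 17  0  0  0  0  0  0  0  0  0  0  0  0  0  0  0  0
  0  0  0  0  0  0  0  0  0  0]
[62 74 31 29 30 35 71 42 12 24 24 21 27 22 18 26 35 49  0  0  0  0  0  0
  0  0  0  0  0  0  0  0  0  0]
{'at': [384.4, 215.9], 'conf': 0.73} [444.7385891  -68.10201952  82.28277334]
[456.37888542 -77.1833075  240.82845985] [-2.40829493  0.48654116  3.21638803] 9.35
```

View pics/s5.png

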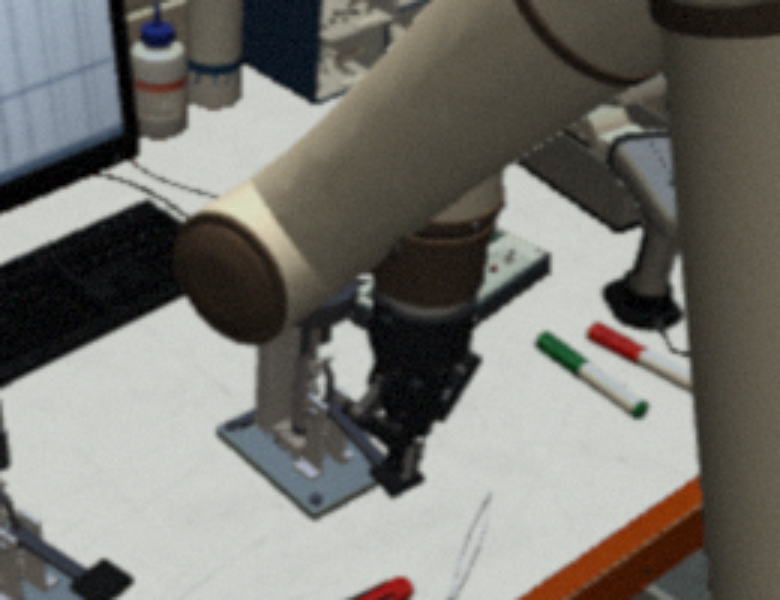

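The pad is pressed down (crop 400,475) and the ram has dropped: the disc is back at about 185 mm. I'll lift off straight up.

Request:
{"fn": "carry_out", "kwargs": {
  "slide": [
    [0, 0, -0.015],
    [0, 0, -0.03],
    [0, 0, -0.06],
    [0, 0, -0.1],
    [0, 0, -0.15],
    [0, 0, -0.2],
    [0, -0.05, -0.22],
    [0, -0.1, -0.22]
  ],
  "roll": [0, 0, 0, 0, 0, 0, 0, 0],
  "claw": [0, 0, 0, 0, 0, 0, 0, 0]
}}

```text
clock: 10.35
position: [457.2, -178.0, 463.6]
ee_rot: [-0.002, 1.0, -0.001, 0.004]
contact_force: [1.0, -0.3, -0.9]
gripper_width: 0.3
grasp_force: 0.0
```

Request:
{"fn": "carry_out", "kwargs": {
  "slide": [
    [0, -0.05, 0],
    [0, -0.1, 0],
    [0, -0.1, 0],
    [0, -0.1, 0]
  ],
  "roll": [0, 0, 0, 0],
  "claw": [0, 0, 0, 0]
}}

```text
clock: 10.85
position: [456.7, -277.2, 460.5]
ee_rot: [-0.0, 1.0, -0.0, 0.0]
contact_force: [0.8, 0.0, 0.3]
gripper_width: -0.3
grasp_force: 0.0
```

```bash
python3 k.py s6
```

```text
[  1   1  12  51  59  52 254 175  15  19  18  19  17  18  21  17  23  42
   0   0   0   0   0   0   0   0   0   0   0   0   0   0   0   0]
[57 79 29 29 30 33 81 31 15 21 23 25 24 17 23 24 32 57  0  0  0  0  0  0
  0  0  0  0  0  0  0  0  0  0]
{'at': [383.8, 208.4], 'conf': 0.69} [460.13851096 -80.5470996   87.66015963]
[ 456.73081093 -276.37861616  460.88170145] [-0.19473979  0.36451128 -0.0098571 ] 10.95
```

View pics/s6.png

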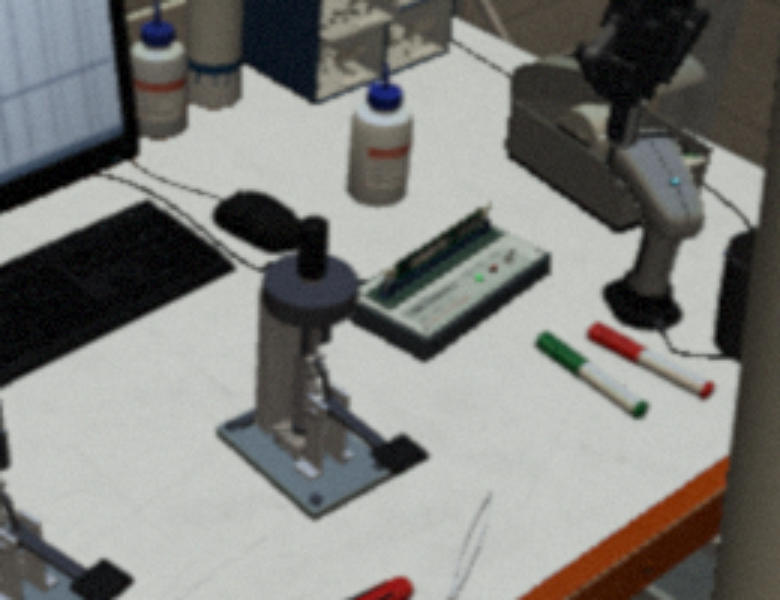

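The ram is fully down (knob at crop 313,247, same as at the start), the pad is back at 88 mm, and the other tester hasn't moved.

```bash
python3 -c "from bench import *;print(job_done())"
```

```text
the job is handed in; nothing more can be done
None
```

The wide-weight ram was pulled up to the top notch, hung there by itself, and was released by its pad back down onto its heat sink. The pawl sprang home, the narrow-weight tester was left untouched, and the job was handed in after about 11 s.

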